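# Trip the ratchet pawl of a bench lift and let its load down

### The arm

A 6-joint arm with a two-finger parallel gripper is mounted at the origin on the work surface; the furniture and walls round the work are solid. World frame = base frame: x ahead of the robot, y to its left, z up, the work surface at z = 0. Lengths are in mm, angles in rad, forces in N, time in s.
With the tool pointing down it reaches from about 250 to 775 mm from the base axis. Payload 4 kg.
Tool frame: the origin (TCP) lies midway between the tips of the shut fingers; the grasp point (between the pads) lies 19 mm behind it; y points along the fingers, z is the direction in which the jaws open and shut, and the axes are right-handed (so a half turn about y gives the same grasp; the last joint's range is limited). The gripper opens to 94 mm and grips with 3 to 60 N. Pads are 16 mm wide; open, the fingers measure 119 mm over their backs; the gripper's body (75 mm by 177 mm) begins 78 mm behind the grasp point.
Start: joints at [1.081, 0.087, 1.371, -0, 1.684, -0.103], TCP at [207.486, 509.382, 205.506] pointing down, gripper open.
Joint ranges: [-3.1, 3.1], [-0.76, 2.03], [0.27, 2.55], [-1.08, 4.22], [0.17, 2.65], [-2.57, 2.57]. Speed limits (rad/s): [2.79, 2.79, 3.14, 3.14, 3.14, 3.14].

### API

Orientations are given as a 3x3 rotation matrix whose columns are the frame's x, y, z axes.
In Python, from rig import bot, claw, planner, monitor, snapshot, camera_model, ticket, models gives the robot as it stands. Calls block until the motion is done:
- bot.move_to(position, orientation): joint-space move of the TCP to a pose.
- bot.move_linear(position, orientation=None, velocity=150, until_force=None): straight line of the TCP; orientation=None keeps the orientation; velocity is the mean speed in mm/s. With until_force (N) it stops when the force on the tool has changed by that much, and returns True; else False.
- bot.goto_joints(angles): joint-space move.
- claw.gripper_to(opening, effort=None): finger opening in mm; effort is the grip in N (None keeps the last); returns when the fingers have stopped.
- bot.sleep(seconds).
- planner.solve_ik(position, orientation): joint angles nearest the present ones, or None.
- monitor.observe(): the state.
- snapshot(name): name is "scene" or "top" or "wrist"; returns the picture (384x512x3 uint8, blue, green, red); there is no depth.
- camera_model(name): a dict with "fovy" (degrees; the focal length in pixels is half the picture's height over the tangent of half this angle, whatever the lens; pixels are square), "cx", "cy" (the principal point, pixels), "R" (3x3) and "t" (3): a world point X has camera coordinates R X + t. Camera axes: x right, y down, z forward; pixel columns grow to the right and rows downward; lengths in mm; the calibration is good to about 2 mm. A picture is of the moment at which its call begins: read the wrist's pose just before it. camera_model takes no time and is no camera call; for the wrist camera it gives the pose at the moment of the call.
A pose or a line that the arm cannot do raises bot.IKError and nothing moves.
- ticket.finish_job(): hands the job in, once; it reports no verdict.
Trained networks look in the newest picture that a camera, given by its name, has taken for a name from the list of things; names that differ only in an ending like _2 or _b are one class to them, and where a whole thing is asked for, a point or a joint stands for the part that bears it (a point fixed in the world has none). Each returns a list of dicts, best first, with "conf" (0 to 1); they miss things now and then, are a little off and sometimes report something else, mostly with a low value. They report only what shows in the picture. A call takes as long as a camera call.
- models.outline_of(query, camera): "mask" (384x512 bool, what is visible of it).
- models.spot_point(query, camera): "at" ([x, y, z] in mm, in the coordinates of the camera as it stood for that picture, good to about 4 mm: a listed point, or the origin of a listed thing).
The state is a dict: "t": time; "qpos": joint angles; "joint_velocities": joint speeds; "effort": joint torques, N m; "tool_pos": TCP position; "eef_rot": TCP orientation; "contact_force": force on the tool from outside, world axes, zero at the start; "ft_torque": the same for the moment, N m; "opening": finger opening in mm.
Only numpy, scipy, OpenCV 4.12 (cv2) and the standard library are available. Lean on these libraries where they do the work, as an engineer would, in place of code of your own. Each camera call takes 0.05 s, during which the arm holds its last target.

### The job

Push the two lidded tubs that hang out over the front of the raised bench lift back along its deck until both touch the backrest, so that they clear the toe guard. Then take the release bar, put its steel end through the low release slot of the guard plate and under the pawl's tail, and lever it over the sill of the slot (handle down, tip up) to keep the pawl off the ratchet wheel until the deck has sunk all the way to its stop. Finally draw the bar out and lay it on the table clear of the lift, without dropping it, leaving the tubs stacked on the deck and the cup and the tape where they stand.

Things in the scene. Friction and masses are not known exactly. Their poses are not given: they have to be found in the camera images.
- lift: fixed grey bench lift, 225 mm deep, 395 wide, 333 tall; origin on the table under it, x from its front to its back, y to its left seen from the front, z up. In this frame (mm): deck at the left, x -85 to 70, y 0 to 190. Guard plate of the ratchet at the right: front face x = -25, y -190 to -30, top z = 254; a 12 mm square shaft end juts 27 mm out of it at y -100, z 150
- backrest_foot (a point): foot of the raised deck's backrest, an upright grating 110 mm tall and 190 mm wide; in the lift's frame at x 70, y 95, z 145 mm; stays there as the deck sinks; axes as of the lift. Deck's top: z 145 mm raised, 45 mm sunk. The fixed toe guard (upright sheet, top 60 mm above the table) stands 163 to 167 mm in front of this point, along the whole deck
- release_slot (a point): release slot through the guard plate (6 mm thick): 26 mm wide, 17 mm high (z 184 to 201 mm), too low to raise the bar level. This point lies in the plate's front face, half-way across, 6 mm above the sill (lower edge) and 6 mm below the pawl tail's underside; axes as of the lift, the bar goes in along +x. Before the plate is only a base plate 12 mm thick. To its left is a wider viewing window
- pawl_tail (a point): middle of the underside of the pawl's tail, a level 12 x 12 mm steel bar crossing behind the release slot, its front 50 mm and its back 62 mm behind the guard plate's front face; rises with the pawl. At rest it is 12 mm above the level of the sill. A back plate limits a rod to 74 mm in. A 9 mm bar lying on the sill has to be tipped about 20 degrees over the sill's front edge to free the pawl
- pawl (a joint): angle of the ratchet pawl, rad: 0 engaged, grows as the tail is raised (stop 0.40). It pivots 120 mm left of the tail point; clear of the teeth from about 0.13 rad (tail up 16 mm); let go, it falls back by its weight and catches the next tooth. Raising it under load takes about 2 N at the tail
- deck (a joint): how far the deck has sunk, m: 0 raised (start, held by the pawl), 0.100 at the bottom stop. Freed, it sinks by its weight at about 0.04 m/s against a damper; one ratchet tooth is 10.5 mm of travel
- tub_low: lower of two equal clear lidded tubs of greens stacked on the deck; 163 mm deep (x), 199 wide (y) at the rim, which is 41 to 51 mm above the underside, 127 x 164 mm at the foot; 0.1 kg. Origin under its centre, axes within 0.06 rad of the lift's. Home: back rim on the backrest, origin 80 mm in front of it; it starts 28 to 45 mm short of home
- tub_high: the upper tub, standing on the lower one's lid: its origin (under its centre) 51 mm above the lower one's, its top 61 mm above its own origin
- bar_grip (a point): the lift's release bar lying on the table: round steel bar 9 mm thick in a black moulded grip, 198 mm long in all, 0.12 kg. This point is inside the front of the grip, on the bar's axis, 11 mm above the table; its y axis points along the bar to the tip. The grip is 18 mm wide, 20 mm high, flat-sided, 12 mm ahead of to 53 mm behind this point; bare bar from 26 to 124.5 mm (rounded tip) ahead of it
- release_bar: the same release bar; origin on the table under the front end of its grip, 22 mm ahead of the point bar_grip; y towards the tip
- cup: clear deli cup, 94 mm wide, 92 mm tall, standing mouth up on the table; origin under its centre; a bystander
- tape: roll of brown packing tape lying flat on the table, 96 mm wide, 48 mm tall; origin under its centre; a bystander

How it is judged:
By the outcome, as a careful person would: the job done as asked, in the order asked, and still so for the second after the job is handed in, with the robot touching nothing.
It also fails if it takes over 72 s, if anything falls off the work surface, if the arm or the gripper's body presses on something with over 40 N, if the wrist force passes 120 N, or if a joint passes its speed limit or range.

## Working session

There is one attempt and no reset: what is moved stays moved. The work goes in short steps, each a Python script; the robot and the scene stay as the last script left them, time stands still between calls to the robot, and variables do not carry over. Pictures are saved under pics/ and viewed, and the job is handed in when it is done.

```bash
ls; mkdir -p pics; cat > h.py <<'E'
import numpy as np, cv2
from rig import bot, claw, planner, monitor, snapshot, camera_model, ticket, models
def w(cam,p,m=None):
    m=m or camera_model(cam); R=np.array(m["R"]);t=np.array(m["t"]); return R.T@(np.array(p)-t)
def proj(m,X):
    R=np.array(m["R"]);t=np.array(m["t"]);f=192/np.tan(np.radians(m["fovy"])/2)
    c=np.atleast_2d(X)@R.T+t; return np.c_[m["cx"]+f*c[:,0]/c[:,2], m["cy"]+f*c[:,1]/c[:,2]]
def st():
    s=monitor.observe(); print("t",round(s["t"],2),"tcp",np.round(s["tool_pos"],1),"F",np.round(s["contact_force"],1),"op",round(s["opening"],1)); return s
E
python3 - <<'E'
from h import *
for c in ["scene","top","wrist"]:
    im=snapshot(c); cv2.imwrite(f"pics/{c}0.png",im); m=camera_model(c)
    print(c,m["fovy"],np.round(w(c,[0,0,0]),0),np.round(m["R"],2).tolist())
    for q in ["lift","backrest_foot","release_slot","pawl_tail","tub_low","tub_high","bar_grip","release_bar","cup","tape"]:
        r=models.spot_point(q,c)
        print(q,[(round(d["conf"],2),np.round(w(c,d["at"],m),0).tolist()) for d in r[:2]])
s=st(); print(s["eef_rot"])
E
```

```text
pics
scene 53.76755135264655 [-136. -546.  835.] [[0.66, -0.75, 0.01], [-0.44, -0.4, -0.8], [0.6, 0.53, -0.6]]
lift [(0.67, [555.0, 99.0, 0.0])]
backrest_foot [(0.71, [623.0, 207.0, 148.0])]
release_slot [(0.62, [530.0, -54.0, 189.0])]
pawl_tail [(0.41, [589.0, -57.0, 198.0])]
tub_low [(0.83, [499.0, 202.0, 146.0])]
tub_high [(0.69, [496.0, 202.0, 196.0])]
bar_grip [(0.97, [434.0, -207.0, 6.0])]
release_bar [(0.87, [437.0, -232.0, 3.0]), (0.6, [500.0, 204.0, 146.0])]
cup []
tape [(0.85, [654.0, -261.0, -1.0])]
top 55.230852836786525 [ 406.   54. 1438.] [[0.02, -1.0, -0.03], [-0.99, -0.02, -0.1], [0.1, 0.03, -0.99]]
lift [(0.91, [556.0, 109.0, -2.0])]
backrest_foot [(0.67, [619.0, 206.0, 145.0]), (0.59, [533.0, -49.0, 191.0])]
release_slot [(0.88, [530.0, -51.0, 190.0])]
pawl_tail [(0.55, [583.0, -57.0, 197.0])]
tub_low []
tub_high [(0.67, [500.0, 204.0, 196.0])]
bar_grip [(0.66, [431.0, -208.0, 12.0])]
release_bar [(0.64, [622.0, 206.0, 144.0]), (0.53, [425.0, -232.0, 2.0])]
cup [(0.84, [666.0, 422.0, -2.0])]
tape [(0.57, [651.0, -264.0, -2.0])]
wrist 61.71445134914175 [138. 538. 385.] [[0.38, 0.93, 0.0], [0.9, -0.36, 0.26], [0.24, -0.1, -0.97]]
lift []
backrest_foot []
release_slot []
pawl_tail []
tub_low []
tub_high []
bar_grip []
release_bar []
cup []
tape []
t 1.65 tcp [207.5 509.4 205.5] F [-0.1  0.1  0.7] op 94.0
[[ 9.26111918e-01  1.25167912e-05  3.77248877e-01]
 [-3.77248877e-01  4.27550294e-05  9.26111917e-01]
 [-4.53733739e-06 -9.99999999e-01  4.43178877e-05]]
```

View pics/scene0.png

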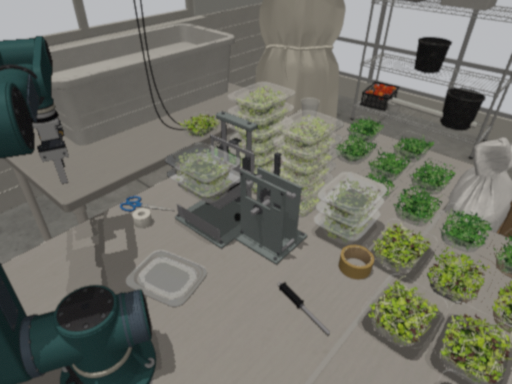

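View pics/top0.png

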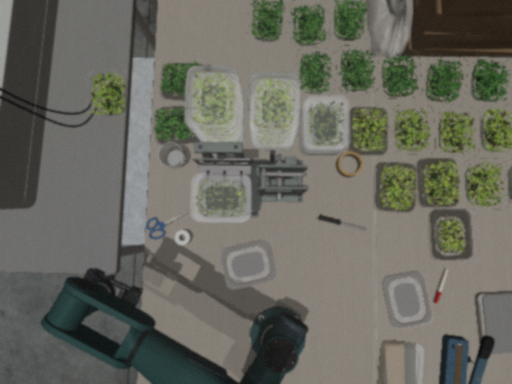

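```bash
python3 - <<'E'
from h import *
a=cv2.imread("pics/scene0.png")[110:270,165:325]; b=cv2.imread("pics/top0.png")[130:250,180:380]
cv2.imwrite("pics/scz.png",cv2.resize(a,None,fx=3.7,fy=3.7,interpolation=2)); cv2.imwrite("pics/toz.png",cv2.resize(b,None,fx=4,fy=4,interpolation=2))
for c in ["scene","top"]:
    snapshot(c); m=camera_model(c)
    for q in ["release_bar"]:
        r=models.outline_of(q,c)
        for d in r[:2]:
            k=d["mask"]; v,u=np.nonzero(k); print(c,d["conf"],k.sum(),u.min(),u.max(),v.min(),v.max())
            f=192/np.tan(np.radians(m["fovy"])/2); R=np.array(m["R"]); C=w(c,[0,0,0],m)
            ray=np.c_[(u-m["cx"])/f,(v-m["cy"])/f,np.ones(len(u))]@R
            P=C+ray*((11-C[2])/ray[:,2])[:,None]; mu=P.mean(0); U,S,V=np.linalg.svd(P-mu,full_matrices=False)
            s=(P-mu)@V[0]; print(mu,V[0],s.min(),s.max(), mu+V[0]*s.min(),mu+V[0]*s.max())
E
```

```text
scene 0.55 409 279 329 282 334
[ 432.6924881  -221.13897428   11.        ] [-2.40623197e-01 -9.70618605e-01  3.31747189e-17] -82.45816098618978 112.20531147078978 [ 452.53383445 -141.10354907   11.        ] [ 405.6932873 -330.0475372   11.       ]
top 0.65 98 318 341 215 223
[ 437.64639453 -189.5867461    11.        ] [-2.16233189e-01 -9.76341747e-01 -3.37233190e-17] -43.39919380621042 48.26760598294593 [ 447.03074063 -147.21430138   11.        ] [ 427.20933614 -236.71242487   11.        ]
top 0.21 4043 193 308 142 216
[617.29316281  99.78317724  11.        ] [-0.32425887 -0.94596839 -0.        ] -266.69331076029164 217.44020153161605 [703.77083347 352.066618    11.        ] [ 546.78624953 -105.90837927   11.        ]
```

View pics/scz.png

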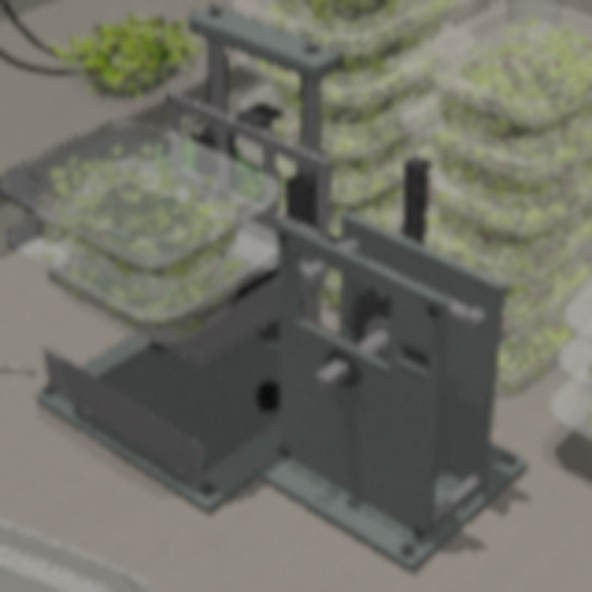

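View pics/toz.png

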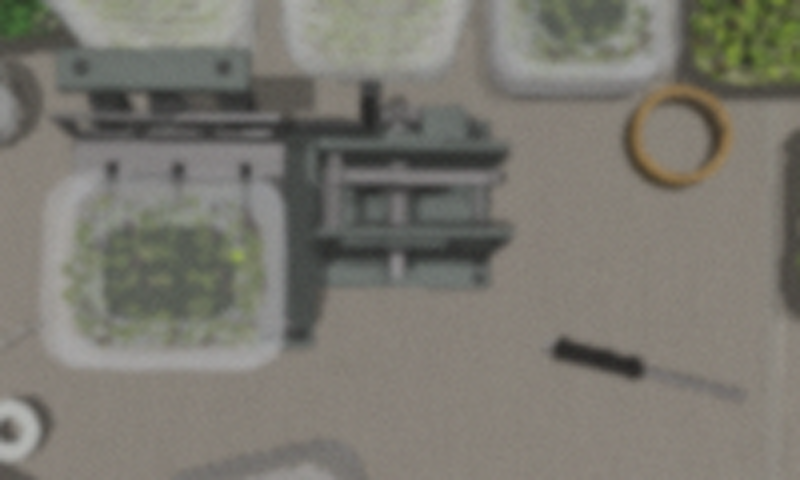

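```bash
cat >> h.py <<'E'
def rot(yaw,a):
    "tool x heading yaw, pitched nose-up by a (bar dir); a=0 tool down"
    c,s=np.cos(yaw),np.sin(yaw)
    x=np.array([c*np.cos(a),s*np.cos(a),np.sin(a)]); y=np.array([c*np.sin(a),s*np.sin(a),-np.cos(a)])
    return np.c_[x,y,np.cross(x,y)]
E
python3 - <<'E'
from h import *
R=rot(0,np.radians(30)); p=[370,70,330]
print(planner.solve_ik(p,R))
print(planner.solve_ik([430,-207,150],rot(np.radians(-102.6),0)))
bot.move_to(p,R)
m=camera_model("wrist"); cv2.imwrite("pics/w1.png",snapshot("wrist")); 
for q in ["lift","backrest_foot","release_slot","pawl_tail","tub_low","tub_high","bar_grip","release_bar"]:
    r=models.spot_point(q,"wrist")
    print(q,[(round(d["conf"],2),np.round(w("wrist",d["at"],m),1).tolist()) for d in r[:2]])
print(np.round(m["R"],4).tolist(),m["t"],m["cx"],m["cy"])
st()
E
```

```text
[ 0.06805032 -0.70628139  1.80117576 -0.03404253  1.52412933 -1.51025159]
[-5.67534194e-01 -5.80199013e-02  1.62783488e+00 -4.44089210e-16
  1.57177767e+00 -3.47622708e-01]
lift [(0.59, [550.8, 114.0, 2.1])]
backrest_foot []
release_slot [(0.66, [533.0, -58.1, 191.4]), (0.33, [430.4, -230.3, 1.2])]
pawl_tail []
tub_low [(0.67, [497.6, 207.6, 149.7])]
tub_high [(0.83, [495.4, 208.1, 199.0])]
bar_grip [(0.77, [429.6, -207.0, 12.7])]
release_bar [(0.72, [433.0, -228.0, -1.9])]
[[-0.0023, 1.0, 0.0003], [0.7086, 0.0015, 0.7056], [0.7056, 0.0019, -0.7086]] [ -70.70576915 -469.21131463  165.74851964] 256.9034420512666 193.71157815550427
t 4.05 tcp [370.1  70.2 329.9] F [ 0.8  0.3 -0.4] op 94.1
```

View pics/w1.png

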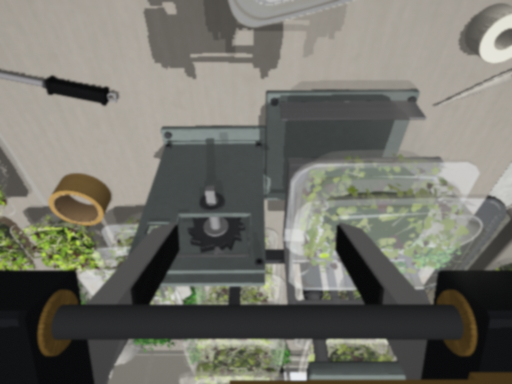

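```bash
python3 - <<'E'
from h import *
a=cv2.imread("pics/w1.png")[80:300,110:300]; cv2.imwrite("pics/w1z.png",cv2.resize(a[:150],None,fx=4,fy=4,interpolation=2));cv2.imwrite("pics/w1y.png",cv2.resize(a[70:],None,fx=4,fy=4,interpolation=2))
E
```

```text
(no output)
```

View pics/w1z.png

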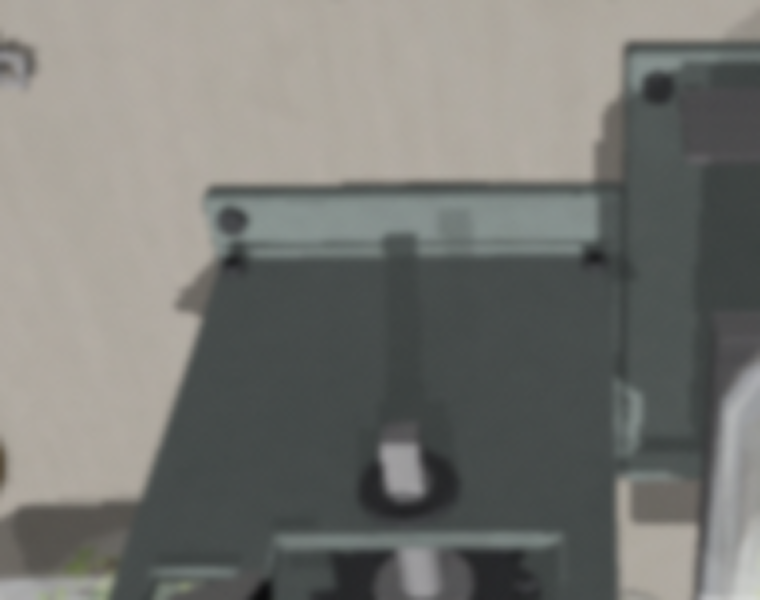

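View pics/w1y.png

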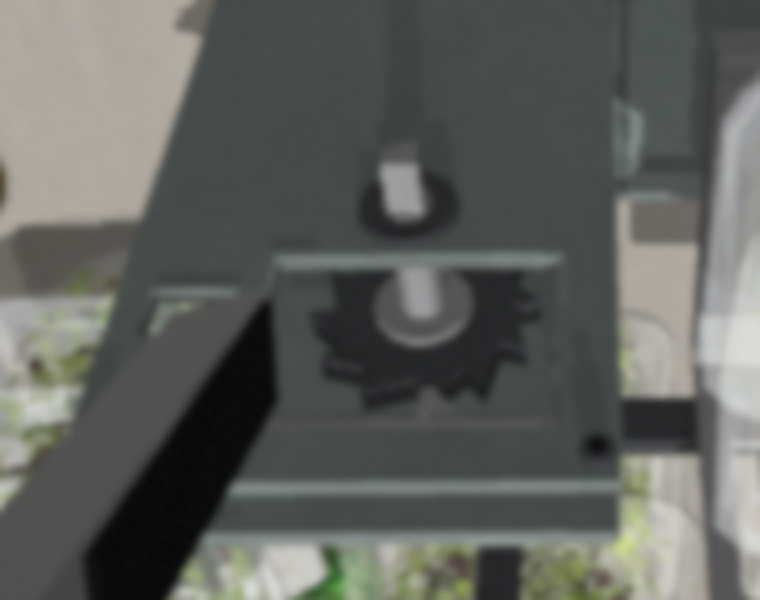

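```bash
python3 - <<'E'
from h import *
from scipy.optimize import least_squares
m=camera_model("wrist")
L=np.array([[-25,-190,12],[-25,-30,12],[-25,-30,254],[-52,-100,156]],float)
uv=np.array([[167,144.5],[263,144],[264.2,271.8],[209.8,189.5]])
def T(p): c,s=np.cos(p[2]),np.sin(p[2]); return lambda X:np.asarray(X)@np.array([[c,s,0],[-s,c,0],[0,0,1]])+[p[0],p[1],0]
def f(p): return np.r_[(proj(m,T(p)(L))-uv).ravel()]
r=least_squares(f,[555,105,0]); print(r.x,r.fun.round(1))
t=T(r.x); print("foot",t([70,95,145]))
# sill ends -> lift y
from itertools import product
for u in (147.5,170,148,171):
    g=least_squares(lambda y:(proj(m,t([[-25,y[0],184]]))-[u,222])[0,:1],[-155.]); print(u,g.x,proj(m,t([[-25,g.x[0],184]])))
E
```

```text
[5.56410311e+02 1.11146933e+02 4.14738490e-03] [-0.9 -1.3 -0.4 -1.   1.1 -0.9 -0.2  3.1]
foot [626.01570851 206.43643167 145.        ]
147.5 [-179.30911599] [[147.5        223.09716668]]
170 [-150.5310524] [[170.         223.06818744]]
148 [-178.66953992] [[148.        223.0965227]]
171 [-149.25216308] [[171.         223.06689947]]
```

```bash
python3 - <<'E'
from h import *
R=rot(0,0)
bot.move_to([382,205,290],R)
bot.move_linear([382,205,172],velocity=120)
st()
print(bot.move_linear([425,205,172],velocity=50,until_force=12)); st()
m=camera_model("wrist"); cv2.imwrite("pics/w2.png",snapshot("wrist"))
print(bot.move_linear([475,205,172],velocity=25,until_force=7)); st()
m=camera_model("wrist"); cv2.imwrite("pics/w3.png",snapshot("wrist")); cv2.imwrite("pics/s3.png",snapshot("scene"))
for c in ["wrist","scene"]:
  for q in ["tub_low","tub_high"]:
    r=models.spot_point(q,c)
    print(c,q,[(round(d["conf"],2),np.round(w(c,d["at"]),1).tolist()) for d in r[:2]])
st()
E
```

```text
t 5.81 tcp [382.5 205.1 173.1] F [ 1.  -0.  -0.2] op 94.1
False
t 6.82 tcp [425.2 205.  171.9] F [-0.4 -0.3 -0.2] op 94.3
True
t 8.08 tcp [454.3 204.9 171.3] F [-0.5 -0.6 -0.3] op 94.3
wrist tub_low []
wrist tub_high []
scene tub_low [(0.58, [540.1, 203.3, 147.5])]
scene tub_high [(0.65, [543.7, 200.6, 194.7])]
t 8.38 tcp [453.5 204.7 170.6] F [0.  0.2 0.1] op 93.8
```

View pics/w3.png

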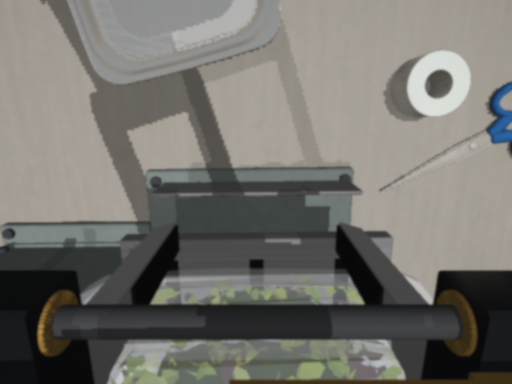

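View pics/s3.png

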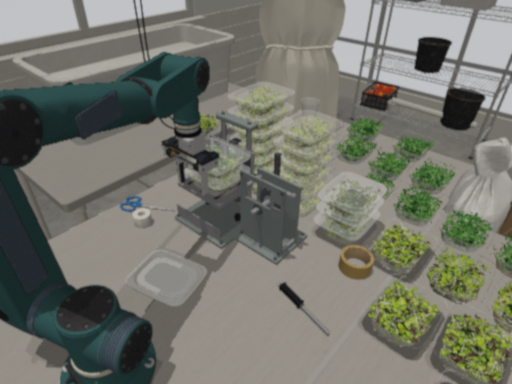

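```bash
python3 - <<'E'
from h import *
print(bot.move_linear([470,205,171],velocity=12,until_force=14)); st()
s=monitor.observe()
bot.sleep(.2); st()
bot.move_linear([400,205,172],velocity=150)
bot.move_linear([400,205,270],velocity=200)
cv2.imwrite("pics/s4.png",snapshot("scene")); cv2.imwrite("pics/t4.png",snapshot("top"))
for c in ["top","scene"]:
  for q in ["tub_low","tub_high","backrest_foot"]:
    r=models.spot_point(q,c)
    print(c,q,[(round(d["conf"],2),np.round(w(c,d["at"]),1).tolist()) for d in r[:2]])
st()
E
```

```text
True
t 8.99 tcp [453.5 204.6 170.1] F [-0.9  0.3  0.9] op 93.7
t 9.19 tcp [453.3 204.5 169.4] F [-0.3 -0.1  0.9] op 94.0
top tub_low [(0.46, [532.1, -53.9, 188.6])]
top tub_high [(0.79, [543.2, 203.7, 198.0])]
top backrest_foot [(0.69, [618.8, 205.2, 144.9]), (0.16, [427.1, -232.9, 2.7])]
scene tub_low [(0.63, [543.8, 200.0, 143.9])]
scene tub_high [(0.66, [542.7, 203.9, 195.5])]
scene backrest_foot []
t 10.74 tcp [399.8 204.9 269.3] F [-0.3  0.5  0.7] op 93.7
```

```bash
python3 - <<'E'
from h import *
a=cv2.imread("pics/s4.png")[110:230,165:285]; b=cv2.imread("pics/t4.png")[135:225,180:280]
cv2.imwrite("pics/z4.png",np.hstack([cv2.resize(a,(390,390),interpolation=2),cv2.resize(b,(400,390),interpolation=2)]))
E
```

```text
(no output)
```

View pics/z4.png

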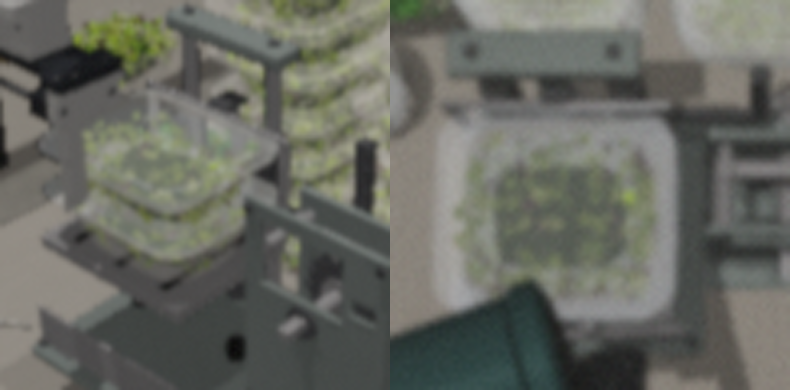

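```bash
python3 - <<'E'
from h import *
yaw=np.radians(-103.3)
bot.move_to([400,20,300],rot(-0.5,0))
bot.move_to([436,-187,180],rot(yaw,0))
m=camera_model("wrist"); im=snapshot("wrist"); 
for q in ["bar_grip","release_bar"]:
    r=models.spot_point(q,"wrist")
    print(q,[(round(d["conf"],2),np.round(w("wrist",d["at"],m),1).tolist()) for d in r[:2]])
r=models.outline_of("release_bar","wrist")
d=r[0];k=d["mask"]; v,u=np.nonzero(k); print(d["conf"],k.sum())
f=192/np.tan(np.radians(m["fovy"])/2); C=w("wrist",[0,0,0],m)
ray=np.c_[(u-m["cx"])/f,(v-m["cy"])/f,np.ones(len(u))]@np.array(m["R"])
P=C+ray*((11-C[2])/ray[:,2])[:,None]; mu=P.mean(0); V=np.linalg.svd(P-mu,full_matrices=False)[2]
s=(P-mu)@V[0]; print(mu,V[0],np.degrees(np.arctan2(V[0,1],V[0,0])),mu+V[0]*s.min(),mu+V[0]*s.max())
im[k]=im[k]//2+np.array([0,0,120],np.uint8); cv2.imwrite("pics/w5.png",im); st()
E
```

```text
bar_grip [(0.69, [431.1, -209.0, 11.7])]
release_bar [(0.87, [429.1, -229.6, -1.9])]
0.65 1916
[ 432.90525751 -211.21420332   11.        ] [2.24902822e-01 9.74381199e-01 4.81815930e-19] 77.00283620812212 [ 405.50849196 -329.90943832   11.        ] [ 450.10630651 -136.69144447   11.        ]
t 12.68 tcp [ 436.7 -186.1  181.1] F [-0.6  0.3  0. ] op 93.6
```

View pics/w5.png

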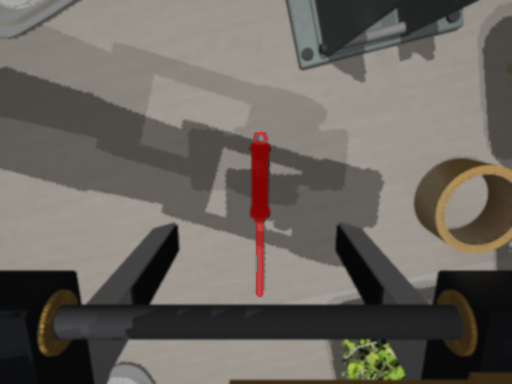

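```bash
python3 - <<'E'
from h import *
R=rot(np.radians(-103),0)
claw.gripper_to(50)
bot.move_to([433,-208.5,40],R)
print(bot.move_linear([433,-208.5,2.5],velocity=50,until_force=8)); s=st()
claw.gripper_to(0,60); s=st()
bot.move_linear([433,-208.5,130],velocity=120); st()
cv2.imwrite("pics/w6.png",snapshot("wrist")); cv2.imwrite("pics/s6.png",snapshot("scene")); s=st(); print(s["eef_rot"])
E
```

```text
False
t 15.03 tcp [ 433.2 -208.6    2.7] F [-0.8 -0.9  0.3] op 49.9
t 15.63 tcp [ 433.2 -208.6    2.7] F [0.9 0.6 1.9] op 17.3
t 16.85 tcp [ 432.4 -208.1  128.9] F [-0.1 -0.3 -0.7] op 17.6
t 16.95 tcp [ 432.4 -208.1  128.9] F [ 0.1  0.1 -1.4] op 17.4
[[-2.24988279e-01 -1.95010914e-03  9.74359519e-01]
 [-9.74361208e-01  1.18394929e-03 -2.24986299e-01]
 [-7.14844416e-04 -9.99997398e-01 -2.16648541e-03]]
```

View pics/w6.png

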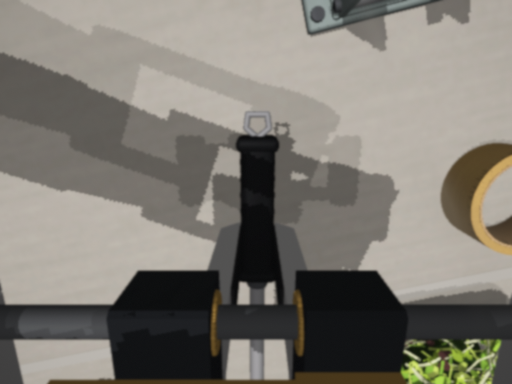

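```bash
python3 - <<'E'
from h import *
R=rot(0.004,0)
bot.move_to([385,-150,230],rot(-0.8,0))
bot.move_to([372,-54,184.5],R); s=st(); print(s["eef_rot"].round(3).tolist() if hasattr(s["eef_rot"],'round') else s["eef_rot"])
for c in ["scene","top","wrist"]:
    m=camera_model(c); im=snapshot(c); cv2.imwrite(f"pics/{c}7.png",im)
    for q in ["release_slot","bar_grip"]:
        r=models.spot_point(q,c); print(c,q,[(round(d["conf"],2),np.round(w(c,d["at"],m),1).tolist()) for d in r[:2]])
a=cv2.imread("pics/scene7.png")[130:270,180:320]; cv2.imwrite("pics/z7.png",cv2.resize(a,None,fx=4.2,fy=4.2,interpolation=2))
E
```

```text
t 18.47 tcp [372.1 -54.4 184.1] F [ 0.5 -0.2 -1.1] op 17.8
[[1.0, -0.001, -0.001], [0.001, -0.0, 1.0], [-0.001, -1.0, -0.0]]
scene release_slot [(0.87, [532.4, -54.9, 190.6])]
scene bar_grip [(0.57, [373.4, -54.0, 190.8])]
top release_slot [(0.93, [529.2, -49.9, 190.5])]
top bar_grip [(0.52, [653.6, -259.9, -2.4])]
wrist release_slot []
wrist bar_grip [(0.63, [369.5, -52.0, 194.4])]
```

View pics/z7.png

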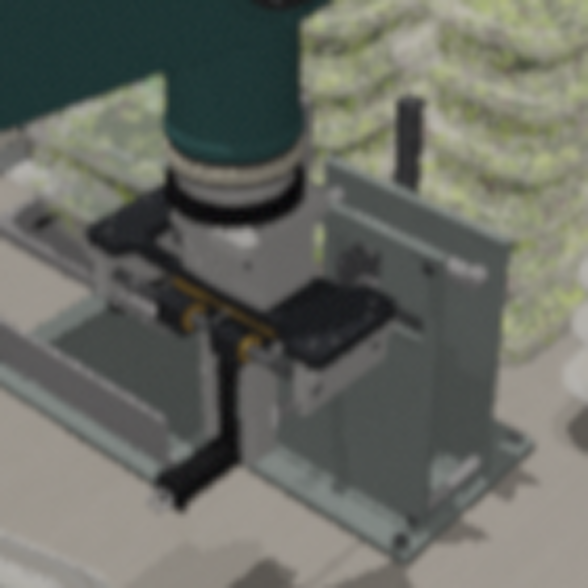

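View pics/wrist7.png

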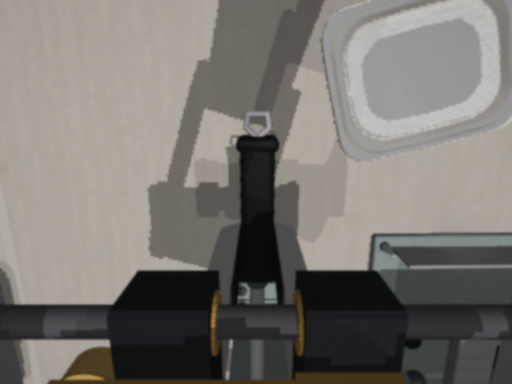

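```bash
python3 - <<'E'
from h import *
R=rot(0.004,0)
bot.move_linear([395,-53.5,184.5],R,velocity=80); st()
print(bot.move_linear([430,-53.5,184.5],R,velocity=25,until_force=4)); st()
cv2.imwrite("pics/s8.png",cv2.resize(snapshot("scene")[130:270,180:320],None,fx=4.2,fy=4.2,interpolation=2))
b=snapshot("top")[150:250,220:340]; cv2.imwrite("pics/t8.png",cv2.resize(b,None,fx=5,fy=5,interpolation=2))
E
```

```text
t 19.36 tcp [395.  -53.4 184.3] F [-0.9  0.2 -1.4] op 17.6
False
t 20.91 tcp [429.9 -53.5 184.5] F [ 0.4 -0.2 -0.4] op 17.0
```

View pics/s8.png

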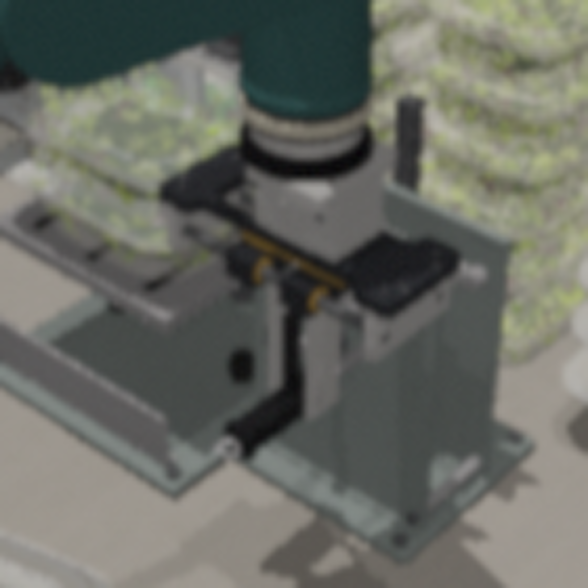

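View pics/t8.png

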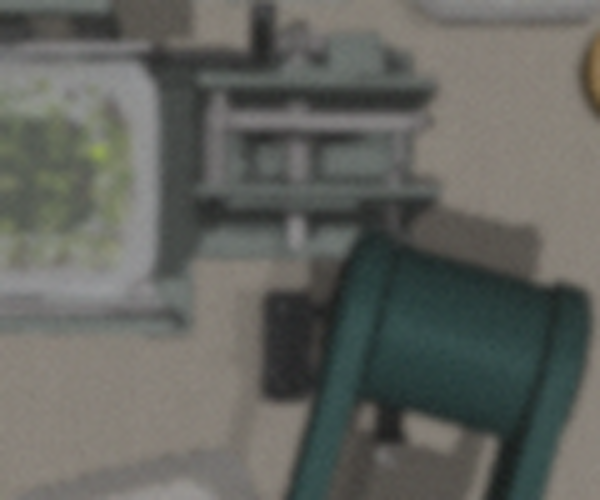

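```bash
python3 - <<'E'
from h import *
R=rot(0.004,0)
print(bot.move_linear([430,-53.5,174],R,velocity=8,until_force=3)); s=st()
bot.sleep(.1); s=st()
E
```

```text
True
t 21.8 tcp [430.  -53.5 178.8] F [-0.4 -0.2  2.4] op 17.9
t 21.9 tcp [429.9 -53.5 178.7] F [-1.2  0.6  2.8] op 17.4
```

```bash
python3 - <<'E'
from h import *
R=rot(0.004,0)
bot.move_linear([430,-53.5,180.2],R,velocity=20)
print(bot.move_linear([477,-53.5,180.2],R,velocity=30,until_force=4)); s=st()
print(bot.move_linear([486,-53.5,180.2],R,velocity=12,until_force=4)); s=st()
E
```

```text
False
t 23.89 tcp [476.9 -53.5 180.2] F [ 0.5  0.3 -1.4] op 17.6
True
t 24.38 tcp [480.6 -53.5 179.8] F [0.  0.1 2.9] op 17.4
```

```bash
cat >> h.py <<'E'
S=np.array([531.1,-53.5,183.2])
def lev(deg,L):
    a=np.radians(deg); n=np.array([-np.sin(a),0,np.cos(a)]); b=np.array([np.cos(a),0,np.sin(a)])
    G=S+4.5*n-(124.5-L)*b
    return G-8.3*n, rot(0.004,a)
E
python3 - <<'E'
from h import *
for d,L in [(0,71),(5,71),(10,72),(15,73),(20,74),(25,75)]:
    p,R=lev(d,L); bot.move_linear(p,R,velocity=25); print(d,np.round(p,1)); st()
cv2.imwrite("pics/s9.png",snapshot("scene"))
for q in ["tub_low","tub_high"]:
    r=models.spot_point(q,"scene"); print(q,[(round(d["conf"],2),np.round(w("scene",d["at"]),1).tolist()) for d in r[:2]])
E
```

```text
0 [477.6 -53.5 179.4]
t 24.62 tcp [477.7 -53.5 179.6] F [ 0.  -0.8  2.2] op 17.4
5 [478.1 -53.5 174.8]
t 24.96 tcp [478.3 -53.5 175.1] F [2.8 0.  0.8] op 17.4
10 [480.1 -53.5 170.3]
t 25.3 tcp [479.8 -53.6 170.6] F [-0.2 -0.5  2.1] op 17.3
15 [482.3 -53.5 166.2]
t 25.64 tcp [482.  -53.6 166.3] F [-1.6 -0.8  3.1] op 17.4
20 [484.9 -53.5 162.4]
t 25.98 tcp [484.7 -53.3 162.5] F [-1.3  0.5  2.5] op 17.6
25 [487.8 -53.5 158.8]
t 26.31 tcp [487.3 -53.3 158.7] F [-2.8  0.2  2.5] op 17.7
tub_low [(0.61, [533.0, -54.7, 189.0])]
tub_high [(0.64, [542.3, 201.9, 171.3])]
```

View pics/s9.png

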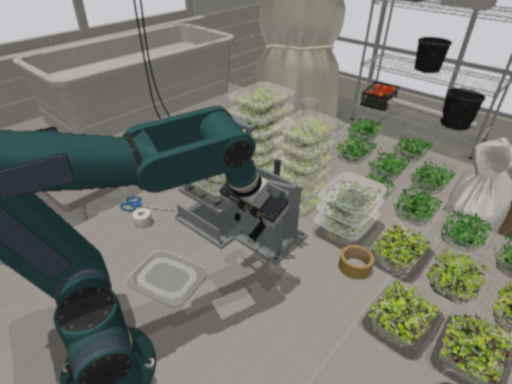

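Sinking already (upper tub down about 25 mm). Hold.

```bash
python3 - <<'E'
from h import *
for i in range(4):
    bot.sleep(1.1)
    im=snapshot("scene")
    for q in ["tub_low","tub_high"]:
        r=models.spot_point(q,"scene"); print(q,[(round(d["conf"],2),np.round(w("scene",d["at"]),1).tolist()) for d in r[:2]])
    im2=snapshot("top")
    for q in ["tub_high"]:
        r=models.spot_point(q,"top"); print("top",q,[(round(d["conf"],2),np.round(w("top",d["at"]),1).tolist()) for d in r[:2]])
    st()
cv2.imwrite("pics/s10.png",cv2.resize(im[110:270,165:325],None,fx=3.7,fy=3.7,interpolation=2))
E
```

```text
tub_low [(0.62, [542.2, 201.4, 74.7])]
tub_high [(0.86, [545.0, 199.9, 126.0]), (0.63, [655.9, -263.0, 1.9])]
top tub_high [(0.64, [543.8, 207.3, 120.1]), (0.64, [531.3, -50.9, 188.7])]
t 27.81 tcp [487.5 -53.4 158.5] F [-4.7  1.9  1.8] op 17.6
tub_low [(0.9, [541.7, 202.1, 45.5])]
tub_high [(0.79, [542.4, 200.7, 98.7])]
top tub_high [(0.82, [544.4, 201.0, 97.3])]
t 29.16 tcp [487.6 -53.4 158.5] F [-4.7  1.3  1.8] op 17.2
tub_low [(0.73, [541.3, 202.7, 45.3])]
tub_high [(0.89, [544.8, 201.4, 98.1])]
top tub_high [(0.87, [541.6, 201.9, 95.4])]
t 30.51 tcp [487.6 -53.4 158.5] F [-4.9  0.8  2.6] op 17.6
tub_low [(0.83, [543.1, 204.1, 45.5])]
tub_high [(0.96, [545.8, 200.9, 97.3])]
top tub_high [(0.88, [542.9, 205.2, 99.0])]
t 31.86 tcp [487.6 -53.4 158.5] F [-5.6  1.5  2.9] op 17.5
```

View pics/s10.png

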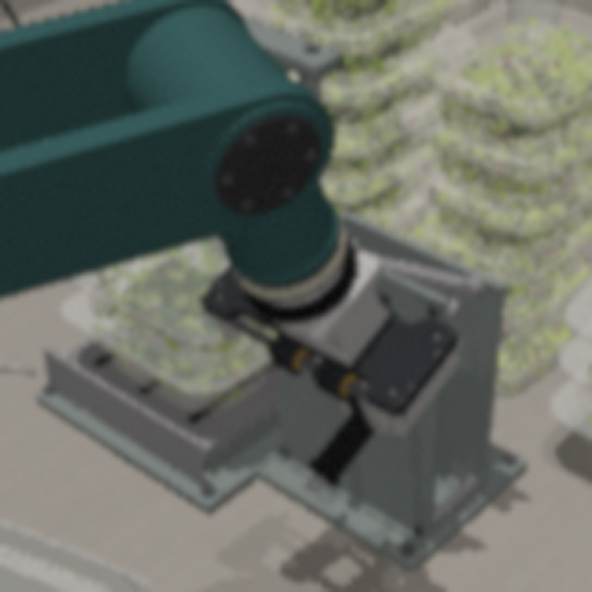

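```bash
python3 - <<'E'
from h import *
for d,L in [(20,74),(15,73),(10,72),(5,71),(0,69)]:
    p,R=lev(d,L); bot.move_linear(p+[0,0,.5],R,velocity=30); st()
p[2]+=1; bot.move_linear(p,R,velocity=30)
print(bot.move_linear([430,-53.5,p[2]],R,velocity=60,until_force=12));st()
bot.move_linear([430,-53.5,184],R,velocity=40)
print(bot.move_linear([372,-53.5,184.5],R,velocity=70,until_force=12));st()
cv2.imwrite("pics/s11.png",cv2.resize(snapshot("scene")[110:290,165:345],None,fx=3.3,fy=3.3,interpolation=2)); cv2.imwrite("pics/w11.png",snapshot("wrist"))
for q in ["tub_low","tub_high"]:
        r=models.spot_point(q,"scene"); print(q,[(round(d["conf"],2),np.round(w("scene",d["at"]),1).tolist()) for d in r[:2]])
E
```

```text
t 32.17 tcp [486.2 -53.8 163. ] F [ 1.2 -0.8  0.6] op 17.5
t 32.48 tcp [483.2 -53.6 166.6] F [ 2.3 -1.6  2.1] op 17.2
t 32.79 tcp [480.5 -53.6 170.5] F [ 1.5 -0.1  1. ] op 17.5
t 33.1 tcp [478.4 -53.5 174.9] F [ 1.5 -0.5  1. ] op 17.6
t 33.42 tcp [475.5 -53.4 179.6] F [ 0.4 -0.2  1.2] op 17.4
False
t 34.58 tcp [430.1 -53.5 180.4] F [ 0.3  0.1 -1.7] op 17.2
False
t 35.81 tcp [372.2 -53.6 184.6] F [ 0.2 -0.7 -1.3] op 17.8
tub_low [(0.57, [543.4, 202.0, 47.6]), (0.52, [653.4, -262.5, 1.5])]
tub_high [(0.84, [542.8, 202.2, 98.9])]
```

View pics/s11.png

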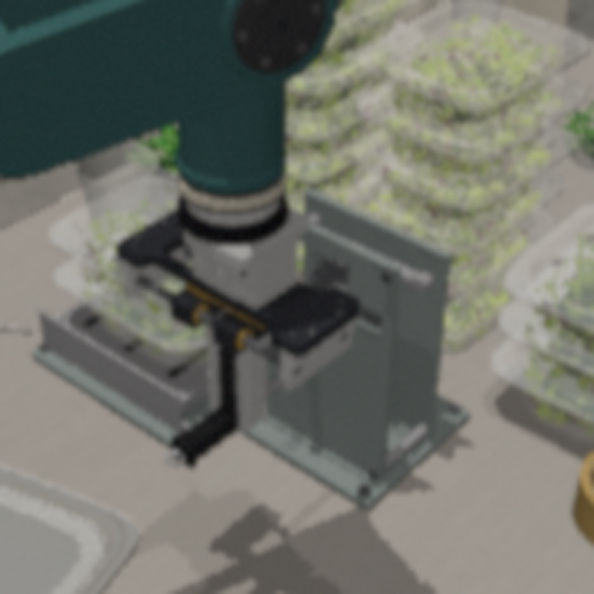

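View pics/w11.png

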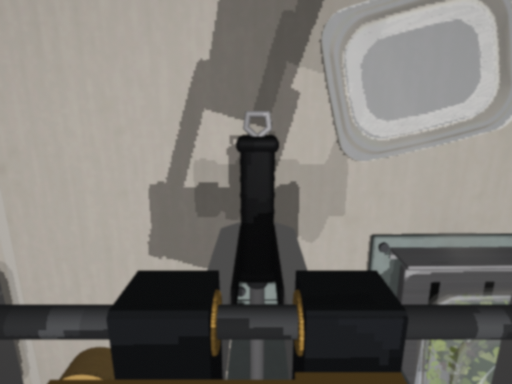

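The bar is out and unmoved in the grip; the deck is down. Now I lay the bar back where it was.

```bash
python3 - <<'E'
from h import *
R=rot(np.radians(-103),0)
bot.move_linear([355,-53.5,200],velocity=120)
bot.move_to([380,-150,210],rot(-0.9,0))
bot.move_to([428,-215,60],R)
bot.move_linear([428,-215,14],velocity=80)
print(bot.move_linear([428,-215,2.2],velocity=12,until_force=3)); st()
claw.gripper_to(25,10); bot.sleep(.2); claw.gripper_to(50); st()
bot.move_linear([428,-215,150],velocity=120)
bot.move_to([350,-150,320],rot(np.radians(-60),0)); st()
for c in ["scene","top"]:
    im=snapshot(c); cv2.imwrite(f"pics/{c}12.png",im)
    for q in ["tub_low","tub_high","release_bar","cup","tape"]:
        r=models.spot_point(q,c); print(c,q,[(round(d["conf"],2),np.round(w(c,d["at"]),1).tolist()) for d in r[:2]])
E
```

```text
True
t 39.48 tcp [ 427.8 -214.9    2.6] F [ 0.2 -0.3  4.3] op 17.7
t 40.63 tcp [ 426.8 -214.2    1.4] F [-0.2 -0.4  0.8] op 50.2
t 42.83 tcp [ 350.  -150.1  318.7] F [-0.   0.1 -0.1] op 49.8
scene tub_low [(0.9, [543.1, 202.7, 45.6])]
scene tub_high [(0.68, [540.7, 202.7, 97.4])]
scene release_bar [(0.94, [428.8, -236.1, 3.6])]
scene cup [(0.75, [673.1, 412.1, 0.4])]
scene tape [(0.62, [656.1, -265.4, -1.9]), (0.48, [622.0, 206.6, 149.2])]
top tub_low []
top tub_high [(0.92, [542.0, 203.6, 97.8])]
top release_bar [(0.5, [417.4, -238.6, 2.2])]
top cup [(0.84, [664.9, 418.7, -2.3])]
top tape [(0.69, [649.3, -262.9, -2.3])]
```

View pics/scene12.png

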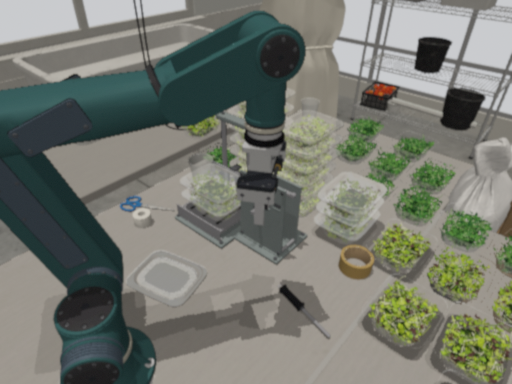

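View pics/top12.png

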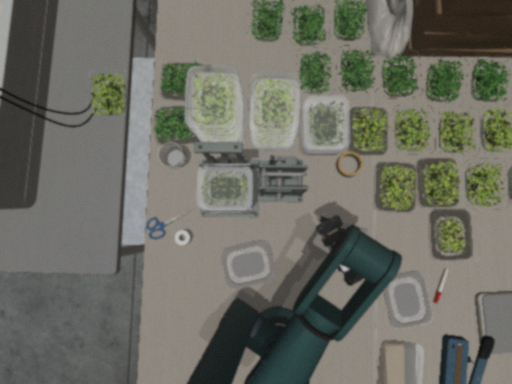

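Everything is in place, and the robot is touching nothing.

```bash
python3 - <<'E'
from h import *
ticket.finish_job()
E
```

```text
the job is handed in; nothing more can be done
```

The job is done and handed in at about 43 s of robot time, out of the 72 s allowed.

- **Tubs:** I pushed both back with the open fingers until they stopped against the backrest. They read x ≈ 543 against an estimated home of about 542–546.
- **Lever:** I put the bar through the slot, found the sill and the back plate by touch, and levered it to 25° over the sill. I held it there for about 5.5 s while the deck sank.
- **Last checks:**
  - The lower tub's underside reads z ≈ 45.5 mm, which matches the deck's bottom stop.
  - The tubs are still stacked.
  - The bar lies on the table near where it started, clear of the lift.
  - The cup and tape read where they were at the start, within the camera's error.
  - The highest forces I read were about 6 N, apart from a brief push of 14 N or more on the tubs.

**Disagreements:**
- **Bar position:** the top camera put the bar about 11 mm from where the scene camera put it in x (417 against 429). Its readings of the bar were weak throughout, and the scene reading agrees with where I released it.
- **Lower tub:** the top camera did not find it in the last picture, so its height rests on the scene camera alone.
- **Tub contact force:** I did not measure a steady pressing force at the backrest. The force dropped back to zero once the arm stopped, so contact is judged from the fingers stopping twice at the same place and from the pictures.

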